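Find the full bottle by weight and hold it up

ROBOT

A 6-joint arm with a two-finger parallel gripper is mounted at the origin on a cart in front of the work surface, level with it; the furniture and walls round the work are solid. World frame = base frame: x ahead of the robot, y to its left, z up, the work surface at z = 0. Lengths are in mm, angles in rad, forces in N, time in s.
With the tool pointing down it reaches from about 300 to 850 mm from the base axis. Payload 5.4 kg.
Tool frame: the origin (TCP) lies at the very end of the fingers, on their centre line; the grasp point (between the pads) lies robot.tcp_to_grasp behind it (robot.tcp_to_grasp is the distance from the TCP to the grasp point, in mm); z points along the fingers, y is the line along which they close (so a half turn about z gives the same grasp; the last joint's range is limited). The gripper opens to 85 mm and grips with 20 to 120 N. Pads are 22 mm wide; open, the fingers measure 114 mm over their backs; the gripper's body (76 mm by 85 mm) begins 54 mm behind the grasp point. The pads swing forward as they close: fully open they stand 13 mm farther back than shut.
Start: joints at [-1.545, 0.158, 1.597, -0, 1.386, -0.21], TCP at [134.309, -559.077, 231.299] pointing down, gripper open.
Joint ranges: [-2.91, 2.91], [-0.94, 2.29], [0.18, 2.7], [-1.29, 4.43], [0.17, 2.64], [-3, 3]. Speed limits (rad/s): [2.57, 2.57, 3.14, 3.14, 3.14, 3.14].

INTERFACE

Orientations are given as a unit quaternion [w, x, y, z].
In Python, from workcell import robot gives the robot as it stands.
- The arm moves only by the shell command python3 -m jog 'ROWS' [FORCE]. ROWS is a JSON object whose one key "rows" holds a list of rows, each an object of numbers: "grip": the closure, from -1 (fully open) to 1 (shut); "tx", "ty", "tz": the shift along the tool's x, y, z in units of 30 mm (1.0 is 30 mm); "ax", "ay", "az": the turn, a rotation vector about the tool's x, y, z in units of 6 degrees (1.0 is 6 degrees). A call has 1 to 10 rows; each row is the pose to reach, as a shift and turn from the pose commanded when the call began, along the tool's axes at that moment; what a row does not reach only later rows make up. A row lasts 1/10 s, in which the tool goes at most 50 mm and 8.59 degrees, less where a joint would pass 70% of its speed; a pose out of reach is approached as far as the arm can. A call with a gripper value outside its range is refused whole. The fingers move at their own pace and stop on an object; FORCE is the grip in N (left out, the last holds). Time passes only in rows, so rows that repeat a pose let the fingers close. It gives the time, the measured TCP pose, the force, the opening and the grip force at its end, in the units of the state.
- robot.state(): the state, without advancing time (a new reading comes with each control period).
- robot.read_camera(name): name is "scene" or "top"; returns a dict with "color" (400x640x3 uint8, blue, green, red), "camera_matrix" (3x3 intrinsics, pixels), "xyz" and "orientation" of the camera in the world. Camera axes: x right, y down, z forward; pixel columns grow to the right and rows downward; lengths in mm; the calibration is good to about 2 mm. A picture is of the moment at which its call begins. There is no depth.
- robot.hand_in(): hands the job in; it is judged then, once.
The state is a dict: "time": time; "qpos": joint angles; "joint_vel": joint speeds; "joint_torque": joint torques, N m; "eef_pos": TCP position; "orientation": TCP orientation; "contact_force": force on the tool from outside, world axes, zero at the start; "torque": the same for the moment, N m; "opening": opening from 0.0 (shut) to 1.0 (fully open); "finger_force": force on a finger pad.
Only numpy, scipy, OpenCV 4.12 (cv2) and the standard library are available. Lean on these libraries where they do the work, as an engineer would, in place of code of your own. Each camera call takes 0.05 s, during which the arm holds its last target. There are 200 camera calls.

TASK

Three look-alike stain gel bottles stand in the wooden rack; one is full and the other two are nearly empty. Find the full one by lifting and feeling its weight, and finish with the program still holding it in the gripper: upright, still, and with its bottom at least 10 cm above the worktop, clear of the rack. The two nearly empty bottles must be standing upright in the rack's pockets and let go of, and the soap carton, thread spool and matchbox beside the rack must not be disturbed.

Things in the scene. Friction and masses are not known exactly. Their poses are not given: they have to be found in the camera images.
- bottle_a: one of three identical bottles: opaque white, 43 (x) x 50 (y) mm, 164 mm tall; the round red cap is the top 28 mm, 34 mm across, on the axis, fixed. Origin: centre of the underside, z up. One of the three, at random, is full (0.38 to 0.52 kg), the others nearly empty (0.10 to 0.14 kg); only weight tells. Each starts upright in its own rack pocket, axes roughly as the rack's
- bottle_b: one of three identical bottles: opaque white, 43 (x) x 50 (y) mm, 164 mm tall; the round red cap is the top 28 mm, 34 mm across, on the axis, fixed. Origin: centre of the underside, z up. One of the three, at random, is full (0.38 to 0.52 kg), the others nearly empty (0.10 to 0.14 kg); only weight tells. Each starts upright in its own rack pocket, axes roughly as the rack's
- bottle_c: one of three identical bottles: opaque white, 43 (x) x 50 (y) mm, 164 mm tall; the round red cap is the top 28 mm, 34 mm across, on the axis, fixed. Origin: centre of the underside, z up. One of the three, at random, is full (0.38 to 0.52 kg), the others nearly empty (0.10 to 0.14 kg); only weight tells. Each starts upright in its own rack pocket, axes roughly as the rack's
- rack: light wooden block, 84 mm (its x) x 310 mm (its y) x 36 mm tall, fixed to the worktop, with three pockets in a row along y, 100 mm apart, and a thin wire grip at each end. Origin: centre of the underside
- pocket_1 (a point): centre of the floor of the rack +y side (left) pocket of the rack (55 mm along rack x, 62 mm along rack y, 29 mm deep; floor 7 mm above the worktop); axes as the rack's
- pocket_2 (a point): centre of the floor of the middle pocket of the rack (55 mm along rack x, 62 mm along rack y, 29 mm deep; floor 7 mm above the worktop); axes as the rack's
- pocket_3 (a point): centre of the floor of the rack -y side (right) pocket of the rack (55 mm along rack x, 62 mm along rack y, 29 mm deep; floor 7 mm above the worktop); axes as the rack's
- soap_box: red soap carton 47 x 64 x 44 mm. Bystander: loose, close by the rack, must not be disturbed. Origin: centre of the underside
- spool: spool of dark red thread standing on end, 28 mm across, 43 mm tall. Bystander: loose, close by the rack, must not be disturbed. Origin: centre of the underside
- matchbox: yellow and red matchbox 37 x 56 x 16 mm lying flat. Bystander: loose, close by the rack, must not be disturbed. Origin: centre of the underside

How it is judged:
By the outcome, as a careful person would: the job done as asked, in the order asked, and still so for the second after the job is handed in, while the arm keeps its last pose, push and grip.
It also fails if it takes over 54 s, if anything falls off the work surface, if the arm or the gripper's body presses on something with over 40 N, if the wrist force passes 120 N, or if a joint passes its speed limit or range.

## Working session

There is one attempt and no reset: what is moved stays moved. The work goes in short steps, Python scripts to look and compute and a shell command to move; the robot and the scene stay as the last step left them, time stands still between calls to the robot, and variables do not carry over. Pictures are saved under pics/ and viewed, at most 10 in all, crops included, and the job is handed in when it is done.

```bash
ls; mkdir -p pics
python3 - <<'E'
from workcell import robot
import cv2
for n in("scene","top"):
    c=robot.read_camera(n);cv2.imwrite(f"pics/{n}0.png",c["color"]);print(n,c["camera_matrix"],c["xyz"],c["orientation"])
print(robot.state(),robot.tcp_to_grasp)
E
```

```text
pics
scene [[429.10714823   0.         325.39050394]
 [  0.         429.10714823 197.88727998]
 [  0.           0.           1.        ]] [-56.49437563 726.65657688 456.43090991] [ 0.20470969 -0.29760424  0.77964453 -0.51154674]
top [[496.56591003   0.         327.6782953 ]
 [  0.         496.56591003 204.06788179]
 [  0.           0.           1.        ]] [ 424.14024533   54.41662822 1137.94798024] [ 0.04527526 -0.69799342  0.71358884 -0.03932298]
{'time': 0.1, 'qpos': array([-1.54510391e+00,  1.58996015e-01,  1.59813073e+00,  2.67915113e-06,
        1.38618074e+00, -2.10088568e-01]), 'joint_vel': array([ 0.00114017, -0.00239368, -0.0028291 ,  0.00102644, -0.00114234,
       -0.00014022]), 'joint_torque': array([ 4.11176497e-04, -3.96993041e+01, -3.32338250e+01, -2.03681188e-04,
        4.13865419e-03,  1.61444170e-06]), 'eef_pos': array([ 134.29370847, -558.53696113,  230.39750392]), 'orientation': array([-8.53651114e-04,  9.93058625e-01,  1.17617314e-01,  8.02509795e-05]), 'contact_force': array([-0.51478616,  0.90311735, -0.63901643]), 'torque': array([-0.00144003, -0.02033518,  0.00721142]), 'finger_force': 0.0, 'opening': 0.9992571525643914} 18.700000000000003
```

View pics/scene0.png

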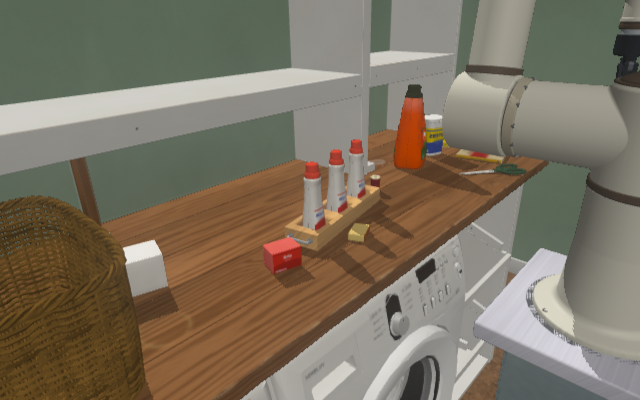

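View pics/top0.png

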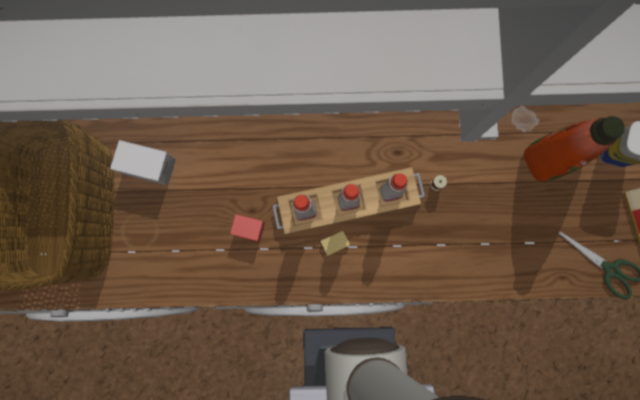

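The scene view shows three red-capped bottles in the rack at (313,170), (336,157) and (356,147). The carton is at (282,256), the matchbox at (359,232) and the spool at (375,182). In the top view the caps are at (302,203), (351,191) and (400,181), and the shelf fills the rows above about 105.

```bash
cat > h.py <<'E'
import numpy as np,cv2
from scipy.spatial.transform import Rotation as R
from workcell import robot
def ray(c,uv):
    q=c["orientation"];d=np.linalg.inv(c["camera_matrix"])@[uv[0],uv[1],1]
    return np.array(c["xyz"]),R.from_quat([q[1],q[2],q[3],q[0]]).apply(d)
def plane(c,uv,z):
    o,d=ray(c,uv);return o+d*(z-o[2])/d[2]
def proj(c,p):
    q=c["orientation"];v=R.from_quat([q[1],q[2],q[3],q[0]]).inv().apply(np.array(p)-c["xyz"]);w=c["camera_matrix"]@v;return w[:2]/w[2]
def cross(c1,u1,c2,u2):
    (o1,d1),(o2,d2)=ray(c1,u1),ray(c2,u2)
    A=np.c_[d1,-d2];t=np.linalg.lstsq(A,o2-o1,rcond=None)[0]
    a,b=o1+d1*t[0],o2+d2*t[1];return (a+b)/2,np.linalg.norm(a-b)
def blobs(img,lo,hi,amin,roi):
    x0,y0,x1,y1=roi;m=np.zeros(img.shape[:2],np.uint8)
    h=cv2.cvtColor(img,cv2.COLOR_BGR2HSV);h[...,0]=(h[...,0].astype(int)+20)%180
    m[y0:y1,x0:x1]=cv2.inRange(h,lo,hi)[y0:y1,x0:x1]
    n,l,s,ce=cv2.connectedComponentsWithStats(m)
    return [(ce[i].round(1),s[i]) for i in range(1,n) if s[i][4]>=amin],m
E
python3 - <<'E'
from h import *
t=robot.read_camera("top");s=robot.read_camera("scene")
bt,_=blobs(t["color"],(8,150,80),(28,255,255),30,(270,160,420,225))
bs,_=blobs(s["color"],(8,150,80),(28,255,255),20,(295,130,372,185))
print(bt,bs)
bt=[b[0] for b in bt];bs=[b[0] for b in bs]
bt.sort(key=lambda b:b[0]);bs.sort(key=lambda b:b[0])
for a in bt:
    print("cap z165",plane(t,a,165).round(1))
for a,b in zip(bt,bs): print("x",[v.round(1) for v in cross(t,a,s,b)])
# rack wood
bw,m=blobs(t["color"],(28,50,120),(48,190,255),100,(265,160,430,240))
print(bw)
m=cv2.morphologyEx(m,cv2.MORPH_CLOSE,np.ones((9,9)))
cs=max(cv2.findContours(m,0,2)[0],key=cv2.contourArea)
box=cv2.boxPoints(cv2.minAreaRect(cs));P=np.array([plane(t,b,36) for b in box]);print(P.round(1),np.linalg.norm(np.diff(P,axis=0),axis=1),P.mean(0))
for n,uv in dict(soap=(247,227),spool=(440,182),match=(335,243)).items(): print(n,plane(t,uv,dict(soap=44,spool=43,match=16)[n]).round(0))
a=cv2.resize(t["color"][150:260,220:460],None,fx=3.3,fy=3.3,interpolation=2)
b=cv2.resize(s["color"][125:285,250:400],None,fx=4,fy=4,interpolation=2)[:,:]
cv2.imwrite("pics/a.png",a);cv2.imwrite("pics/b.png",b[:600])
E
```

```text
[(array([398.8, 180.9]), array([392, 174,  15,  15, 186], dtype=int32)), (array([350.9, 191.6]), array([344, 184,  15,  16, 179], dtype=int32)), (array([301.2, 202.2]), array([294, 195,  15,  15, 180], dtype=int32))] [(array([355.6, 146.6]), array([349, 140,  13,  14, 143], dtype=int32)), (array([335.4, 157.5]), array([329, 150,  14,  15, 169], dtype=int32)), (array([311.7, 170.4]), array([304, 162,  16,  17, 216], dtype=int32))]
cap z165 [546.2 113.6 165. ]
cap z165 [565.1  14.9 165. ]
cap z165 [584.3 -80.6 165. ]
x [array([547.4, 114.1, 153.1]), np.float64(0.6)]
x [array([567. ,  14.5, 153.1]), np.float64(0.5)]
x [array([585.8, -82.4, 153.7]), np.float64(0.9)]
[(array([342.9, 161.4]), array([315, 160,  53,   4, 180], dtype=int32)), (array([375. , 166.7]), array([357, 160,  31,  12, 131], dtype=int32)), (array([347.9, 197.6]), array([ 265,  160,  165,   74, 4157], dtype=int32)), (array([289.7, 172.9]), array([265, 169,  50,   8, 196], dtype=int32)), (array([337. , 236.7]), array([323, 232,  24,   8, 109], dtype=int32))]
[[ 635.1  207.5   36. ]
 [ 707.7 -157.3   36. ]
 [ 560.2 -182.2   36. ]
 [ 489.5  177.    36. ]] [371.96498991 149.56338493 366.0954396 ] [598.15074402  11.21150879  36.        ]
soap [509. 242.  44.]
spool [ 600. -189.   43.]
match [470.  48.  16.]
```

View pics/a.png

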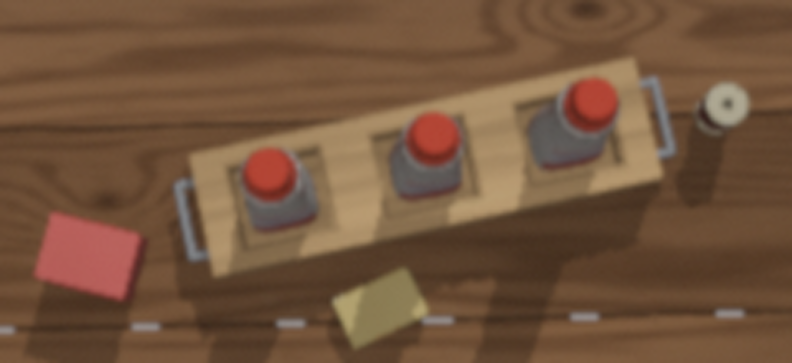

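View pics/b.png

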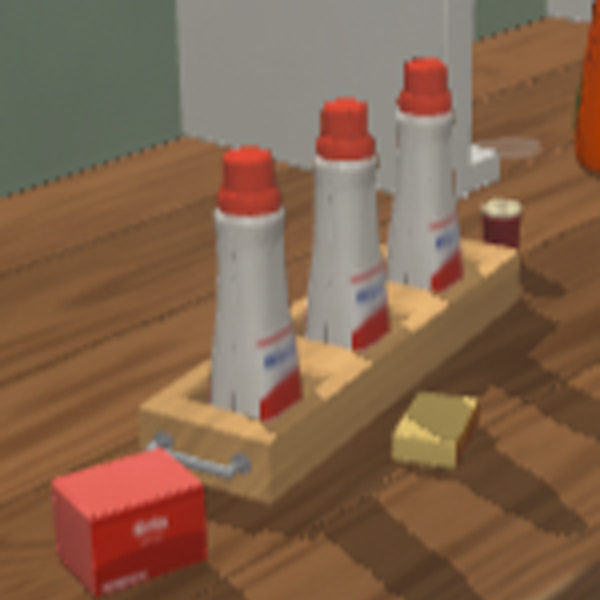

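The crops show upright bottles that taper towards the cap, with the rack yawed about 11°. The spool is by the right grip, the carton by the left grip, and the matchbox in front of the left and middle pockets. Next I'll check the shelf clearance and work out the move to the first bottle.

```bash
cat >> h.py <<'E'
BOT=dict(a=(547,113.8),b=(566,14.7),c=(585,-81.5))
def go(p,yaw=None):
    "shift in tool units to world TCP p (mm), and turn about tool z for tool-x at yaw deg"
    st=robot.state();q=st["orientation"];r=R.from_quat([q[1],q[2],q[3],q[0]])
    m=r.as_matrix();y=np.degrees(np.arctan2(m[1,0],m[0,0]))
    d=np.array(p)-st["eef_pos"]
    print("t",st["time"],"pos",st["eef_pos"].round(1),"yaw",y.round(2),"tilt",m[:,2].round(4),"shift/30",(r.inv().apply(d)/30).round(3),"az",None if yaw is None else round(-(yaw-y)/6,3))
E
python3 - <<'E'
from h import *
t=robot.read_camera("top");s=robot.read_camera("scene")
print("shelf/post", cross(t,(497,97),s,(366,75)))
print(len(cv2.__version__))
for H in(300,350,400,450,500): print(H,plane(t,(350,110),H).round(0), "scene lower edge",proj(s,plane(t,(350,110),H)))
C=[(277.6,196.4),(412.4,167.6),(420.3,204.5),(284.2,233.9)]
P=np.array([plane(t,c,36) for c in C]);print(P.round(1),P.mean(0));D=P[0]-P[1]+P[3]-P[2];print(np.linalg.norm(D)/2,np.degrees(np.arctan2(-D[0],D[1])))
go((585,-81.5,230),11.1)
E
```

```text
shelf/post (array([ 695.43070277, -244.12384104,  302.0533656 ]), np.float64(23.649745227959563))
6
300 [689.  18. 300.] scene lower edge [294.96219445  87.67896038]
350 [673.  20. 350.] scene lower edge [298.16827031  65.98369799]
400 [657.  22. 400.] scene lower edge [301.58479334  42.86435628]
450 [641.  25. 450.] scene lower edge [305.23318732  18.17596216]
500 [626.  27. 500.] scene lower edge [309.13788614  -8.2468266 ]
[[ 576.6  174.1   36. ]
 [ 635.1 -130.2   36. ]
 [ 551.1 -144.3   36. ]
 [ 492.3  160.3   36. ]] [563.79149017  14.97854188  36.        ]
310.04632213697784 10.910297270242715
t 0.3 pos [ 134.3 -558.9  231. ] yaw 13.51 tilt [-0.e+00  6.e-04 -1.e+00] shift/30 [ 18.325 -11.963   0.042] az 0.402
```

```bash
python3 -m jog '{"rows":[{"grip":-1,"tx":1.2,"ty":-0.8},{"grip":-1,"tx":2.4,"ty":-1.6},{"grip":-1,"tx":3.6,"ty":-2.4},{"grip":-1,"tx":4.8,"ty":-3.2},{"grip":-1,"tx":6,"ty":-4},{"grip":-1,"tx":7.2,"ty":-4.8},{"grip":-1,"tx":8.4,"ty":-5.6},{"grip":-1,"tx":9.6,"ty":-6.4},{"grip":-1,"tx":10.8,"ty":-7.2},{"grip":-1,"tx":12,"ty":-8}]}' 50; python3 -c "
from h import *
go((585,-81.5,230),11.1)"
```

```text
t 0.3 pos [ 134.3 -558.9  231. ] yaw 13.51 tilt [-0.e+00  6.e-04 -1.e+00] shift/30 [ 18.325 -11.963   0.042] az 0.402validation failed for argument at $.ro...
```

```bash
python3 -m jog '{"rows":[{"grip":-1,"tx":1.2,"ty":-0.8,"tz":0,"ax":0,"ay":0,"az":0},{"grip":-1,"tx":2.4,"ty":-1.6,"tz":0,"ax":0,"ay":0,"az":0}]}' 50 2>&1 | head -c 2000
```

```text
time: 0.5
eef_pos: [193.2, -495.1, 231.0]
orientation: [-0.0, 0.993, 0.117, 0.0]
contact_force: [0.7, 0.1, 0.8]
opening: 1.0
finger_force: 0.0
```

```bash
python3 -m jog '{"rows":[{"grip":-1,"tx":1.2,"ty":-0.8,"tz":0,"ax":0,"ay":0,"az":0},{"grip":-1,"tx":2.4,"ty":-1.6,"tz":0,"ax":0,"ay":0,"az":0},{"grip":-1,"tx":3.6,"ty":-2.4,"tz":0,"ax":0,"ay":0,"az":0},{"grip":-1,"tx":4.8,"ty":-3.2,"tz":0,"ax":0,"ay":0,"az":0},{"grip":-1,"tx":6,"ty":-4,"tz":0,"ax":0,"ay":0,"az":0},{"grip":-1,"tx":7.2,"ty":-4.8,"tz":0,"ax":0,"ay":0,"az":0},{"grip":-1,"tx":8.4,"ty":-5.6,"tz":0,"ax":0,"ay":0,"az":0},{"grip":-1,"tx":9.6,"ty":-6.4,"tz":0,"ax":0,"ay":0,"az":0},{"grip":-1,"tx":10.8,"ty":-7.2,"tz":0,"ax":0,"ay":0,"az":0},{"grip":-1,"tx":12,"ty":-8,"tz":0,"ax":0,"ay":0,"az":0}]}' 50 2>&1 | head -c 2000; python3 -c "
from h import *
go((585,-81.5,230),11.1)"
```

```text
time: 1.5
eef_pos: [488.1, -176.6, 231.4]
orientation: [0.0, 0.993, 0.118, 0.0]
contact_force: [0.1, -1.1, 0.2]
opening: 1.001
finger_force: 0.0
t 1.5 pos [ 488.1 -176.6  231.4] yaw 13.51 tilt [ 3.e-04 -3.e-04 -1.e+00] shift/30 [ 3.881 -2.326  0.048] az 0.402
```

```bash
python3 -m jog '{"rows":[{"grip":-1,"tx":1.2,"ty":-0.7,"tz":0,"ax":0,"ay":0,"az":0.2},{"grip":-1,"tx":2.4,"ty":-1.4,"tz":0,"ax":0,"ay":0,"az":0.4},{"grip":-1,"tx":3.4,"ty":-2.1,"tz":0,"ax":0,"ay":0,"az":0.4},{"grip":-1,"tx":3.9,"ty":-2.33,"tz":0,"ax":0,"ay":0,"az":0.4},{"grip":-1,"tx":3.9,"ty":-2.33,"tz":0,"ax":0,"ay":0,"az":0.4},{"grip":-1,"tx":3.9,"ty":-2.33,"tz":0,"ax":0,"ay":0,"az":0.4}]}' 50 2>&1 | head -c 2000
python3 - <<'E'
from h import *
go((585,-81.5,108),11.1)
s=robot.read_camera("scene");t=robot.read_camera("top")
cv2.imwrite("pics/c.png",np.vstack([cv2.resize(s["color"][0:260,220:520],(600,520))[:,:]]))
E
```

```text
time: 2.1
eef_pos: [584.2, -83.0, 231.0]
orientation: [0.0, 0.995, 0.097, -0.0]
contact_force: [0.8, -1.1, -0.5]
opening: 1.001
finger_force: 0.0
t 2.1 pos [584.2 -83.  231. ] yaw 11.13 tilt [-8.e-04 -2.e-04 -1.e+00] shift/30 [ 0.041 -0.044  4.101] az 0.006
```

View pics/c.png

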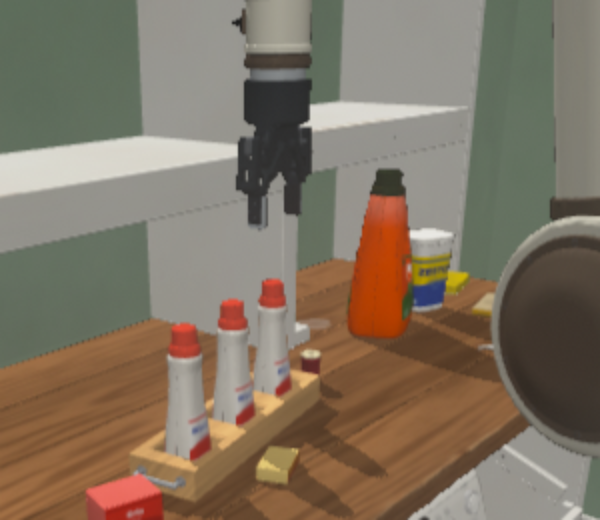

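The open gripper hangs at (272,190) over the right bottle, clear of the shelf. I'll descend and grasp.

```bash
python3 -m jog '{"rows":[{"grip":-1,"tx":0.04,"ty":-0.04,"tz":1,"ax":0,"ay":0,"az":0},{"grip":-1,"tx":0.04,"ty":-0.04,"tz":2,"ax":0,"ay":0,"az":0},{"grip":-1,"tx":0.04,"ty":-0.04,"tz":3,"ax":0,"ay":0,"az":0},{"grip":-1,"tx":0.04,"ty":-0.04,"tz":3.7,"ax":0,"ay":0,"az":0},{"grip":-1,"tx":0.04,"ty":-0.04,"tz":4.1,"ax":0,"ay":0,"az":0},{"grip":-1,"tx":0.04,"ty":-0.04,"tz":4.1,"ax":0,"ay":0,"az":0}]}' 50 2>&1 | head -c 2000
python3 -m jog '{"rows":[{"grip":1,"tx":0,"ty":0,"tz":0,"ax":0,"ay":0,"az":0},{"grip":1,"tx":0,"ty":0,"tz":0,"ax":0,"ay":0,"az":0},{"grip":1,"tx":0,"ty":0,"tz":0,"ax":0,"ay":0,"az":0},{"grip":1,"tx":0,"ty":0,"tz":0,"ax":0,"ay":0,"az":0},{"grip":1,"tx":0,"ty":0,"tz":0,"ax":0,"ay":0,"az":0},{"grip":1,"tx":0,"ty":0,"tz":0,"ax":0,"ay":0,"az":0},{"grip":1,"tx":0,"ty":0,"tz":0,"ax":0,"ay":0,"az":0},{"grip":1,"tx":0,"ty":0,"tz":0,"ax":0,"ay":0,"az":0}]}' 50 2>&1 | head -c 2000
```

```text
time: 2.8
eef_pos: [583.9, -81.7, 106.7]
orientation: [-0.001, 0.995, 0.096, -0.002]
contact_force: [-0.9, 0.9, 0.1]
opening: 0.999
finger_force: 0.0
time: 3.6
eef_pos: [586.5, -81.6, 110.0]
orientation: [0.001, 0.995, 0.097, 0.001]
contact_force: [0.2, 0.9, 6.2]
opening: 0.449
finger_force: 50.7
```

```bash
python3 -m jog '{"rows":[{"grip":1,"tx":0,"ty":0,"tz":-0.2,"ax":0,"ay":0,"az":0},{"grip":1,"tx":0,"ty":0,"tz":-0.6,"ax":0,"ay":0,"az":0},{"grip":1,"tx":0,"ty":0,"tz":-1,"ax":0,"ay":0,"az":0},{"grip":1,"tx":0,"ty":0,"tz":-1.3,"ax":0,"ay":0,"az":0},{"grip":1,"tx":0,"ty":0,"tz":-1.5,"ax":0,"ay":0,"az":0},{"grip":1,"tx":0,"ty":0,"tz":-1.5,"ax":0,"ay":0,"az":0},{"grip":1,"tx":0,"ty":0,"tz":-1.5,"ax":0,"ay":0,"az":0},{"grip":1,"tx":0,"ty":0,"tz":-1.5,"ax":0,"ay":0,"az":0}]}' 50 2>&1 | head -c 2000
cat >> h.py <<'E'
def weigh(n=8):
    F=[]
    for i in range(n): c=robot.read_camera("scene");F.append(robot.state()["contact_force"])
    F=np.array(F);print("F",F.mean(0).round(2),"sd",F.std(0).round(2),robot.state()["time"]);return c
E
python3 - <<'E'
from h import *
c=weigh();cv2.imwrite("pics/d.png",cv2.resize(c["color"][60:290,250:420],None,fx=2.6,fy=2.6,interpolation=2))
E
```

```text
time: 4.4
eef_pos: [585.0, -81.2, 152.6]
orientation: [-0.0, 0.995, 0.097, -0.001]
contact_force: [0.6, 0.2, -3.7]
opening: 0.447
finger_force: 50.9
F [-0.14 -0.05 -3.67] sd [0.26 0.42 0.52] 4.8
```

View pics/d.png

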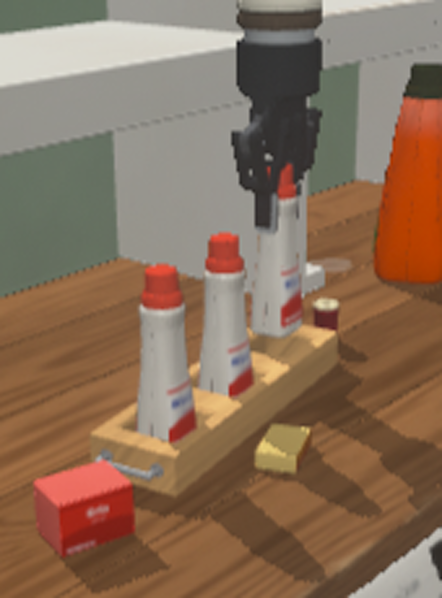

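The right bottle is off the pocket floor, hanging upright at (278,265), and the neighbours haven't moved. The scale reads 3.7 N (about 0.37 kg), well above the 1.4 N maximum for a nearly empty bottle. I'll raise it, pull back clear of the rack and weigh it again.

```bash
python3 -m jog '{"rows":[{"grip":1,"tx":0,"ty":0,"tz":-0.4,"ax":0,"ay":0,"az":0},{"grip":1,"tx":0,"ty":0,"tz":-1,"ax":0,"ay":0,"az":0},{"grip":1,"tx":0,"ty":0,"tz":-1.6,"ax":0,"ay":0,"az":0},{"grip":1,"tx":0,"ty":0,"tz":-2.2,"ax":0,"ay":0,"az":0},{"grip":1,"tx":-0.3,"ty":0,"tz":-2.7,"ax":0,"ay":0,"az":0},{"grip":1,"tx":-0.9,"ty":0,"tz":-3,"ax":0,"ay":0,"az":0},{"grip":1,"tx":-1.6,"ty":0,"tz":-3,"ax":0,"ay":0,"az":0},{"grip":1,"tx":-2.4,"ty":0,"tz":-3,"ax":0,"ay":0,"az":0},{"grip":1,"tx":-3.1,"ty":0,"tz":-3,"ax":0,"ay":0,"az":0},{"grip":1,"tx":-3.5,"ty":0,"tz":-3,"ax":0,"ay":0,"az":0}]}' 60 2>&1 | head -c 2000
python3 -m jog '{"rows":[{"grip":1,"tx":0,"ty":0,"tz":0,"ax":0,"ay":0,"az":0},{"grip":1,"tx":0,"ty":0,"tz":0,"ax":0,"ay":0,"az":0},{"grip":1,"tx":0,"ty":0,"tz":0,"ax":0,"ay":0,"az":0},{"grip":1,"tx":0,"ty":0,"tz":0,"ax":0,"ay":0,"az":0}]}' 60 2>&1 | head -c 2000
python3 - <<'E'
from h import *
c=weigh(30);cv2.imwrite("pics/e.png",cv2.resize(c["color"][60:290,200:450],None,fx=2.5,fy=2.5,interpolation=2))
E
```

```text
time: 5.8
eef_pos: [481.3, -101.9, 244.4]
orientation: [0.0, 0.995, 0.097, 0.0]
contact_force: [-0.0, -0.4, -3.6]
opening: 0.442
finger_force: 65.0
time: 6.2
eef_pos: [482.9, -101.6, 243.5]
orientation: [0.0, 0.995, 0.097, 0.0]
contact_force: [-0.2, 0.6, -4.0]
opening: 0.445
finger_force: 65.0
F [-0.01  0.02 -3.96] sd [0.38 0.5  0.45] 7.7
```

View pics/e.png

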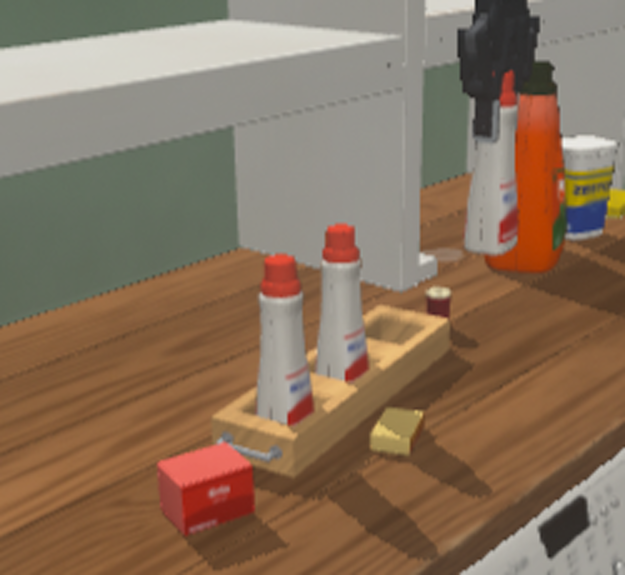

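The picture shows the bottle held upright at (492,185), clear of the rack. The other two stand at (283,345) and (341,305), and the carton, spool and matchbox haven't moved. The second weighing gives 3.96 N, about 0.40 kg, so this is the full bottle.

```bash
python3 -c "
from h import *
print(robot.hand_in())"
```

```text
the job is handed in; nothing more can be done
None
```

I found the full bottle, the right-hand one from pocket_3 (about 0.40 kg), and handed in with it held upright and still, its bottom about 14 cm above the worktop and clear of the rack. It was the only one I lifted, since its weight was far too high for a nearly empty bottle; the other two stayed standing in their pockets, and the carton, spool and matchbox were untouched.

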